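# Shampoo out of the push-to-open box

## Task

Get the pink shampoo bottle ready for the next wash: press the front of the box's wooden lid until its touch latch clicks, catch the lid as it springs up and ease it fully open without letting it fly. Then take the bottle out of the box and stand it upright on the round blue mat beside the box, its whole base on the mat. Leave the lid open and the other things on the counter where they are.

Things in the scene. Friction and masses are not known exactly. Their poses are not given: they have to be found in the camera images.
- bottle_box: Dark wooden box fixed to the counter, 231 x 190 mm, 80 mm high (93 with lid), walls 8 mm. Origin: centre of its underside; x from its front to its hinged back, y left, z up. The bottle lies in it lengthwise, cap to the hinge; the open lid stands right behind, so there it can only be taken from above. A black touch latch juts 25 mm in from the middle of the inner front wall, 37 to 72 mm up.
- box_floor (a point): Centre of the box's inner floor, 10 mm above the counter; the inside measures 215 (x) by 174 (y) mm and is 70 mm deep. Axes as the box.
- lid (a joint): Angle of the wooden lid (12 mm thick, 233 mm from hinge to front edge, 190 wide, 0.3 kg): 0 closed, grows as the front rises, stop at 1.55 rad, where its spring holds it. Pressing the front edge with about 5 N sinks it 4 to 6 mm (-0.02 to -0.03 rad) and the latch lets go; then the spring lifts it with 3 N at the front edge, and if not held back it flies open at about 6 rad/s.
- lid_hinge (a point): Point on the lid's hinge axis (the box's y), in the middle of its width: 115.5 mm behind the box's centre, 81 mm above the counter. The closed lid's underside is at this height, its top face 12 mm higher. A hand on the lid's top face that moves back along the lid's arc lets it follow quietly; a hand that only goes straight up loses it as the front edge slips past.
- lid_press (a point): Centre of the brass dot let into the lid's top face, the place to press: 206 mm from the hinge axis, in the middle, 26 mm behind the front edge. It moves with the lid.
- latch (a joint): Angle of the latch's hook: 0 hooked over the lid's striker, about 0.4 to 0.5 rad once it has clicked free; it then stays free.
- mat: Round blue rubber mat, 104 mm across and 4 mm thick, fixed to the counter to the right of the box. Origin: centre of its underside.
- mat_top (a point): Centre of the mat's upper face.
- cream_pot: Bystander: low blue and white pot, 58 mm across, 37 mm high; origin at its base.
- wax_pot: Bystander: small pot with a tan lid, 50 mm across, 51 mm high; origin at its base.
- hair_brush: Bystander: turquoise hair brush lying flat, 220 x 58 x 26 mm; origin under its middle, long axis y.
- dye_bowl: Bystander: pink tint bowl with a side grip, 124 x 144 x 63 mm; origin at its base.
- shampoo: Pink shampoo bottle, white cap, 171 mm long, flat oval body 57 wide and 34 mm thick, cap 38 mm across over the last 32 mm, about 0.18 kg. Origin: centre of its base; z runs from base to cap, y across its width, x through its thickness. It starts lying flat on the box's floor, z level, towards the hinge. Lying flat it is about 38 mm high, its axis about 17 mm up. Its base is flat.
Not all that is in view belongs to the job. Several things have the shape of the mat; the one meant has the colours described above.

How it is judged (in metres and radians):
On the way, in this order (a step that is already met when the one before it is completed fails the run):
1. the lid is pressed until the touch latch clicks free (value of joint latch above 0.3 rad), for 0.05 s.
2. the lid stands fully open and still (value of joint lid above 1.45 rad and velocity of joint lid between -0.2 and 0.2 rad/s), for 0.2 s.
At the end, for the whole second after the job is handed in: The lid stands open (over 1.4 rad) and the bottle stands still on its base on the mat, cap up, within 0.09 rad of upright, its centre within 24 mm of the mat's centre (so that its whole base is on the mat) (value of joint lid above 1.4 rad and horizontal distance between shampoo and mat_top below 0.024 m and z of shampoo in the frame of mat_top between -0.006 and 0.006 m and angle between shampoo's own z axis and vertical below 0.09 rad and linear speed of shampoo below 0.02 m/s); the robot touches nothing.
It fails at once if the lid flies open (faster than 3 rad/s) instead of being caught (velocity of joint lid above 3 rad/s).
It fails at once if another thing on the counter is shifted by more than 30 mm (distance of any of cream_pot, wax_pot, hair_brush, dye_bowl from where it was at the start of the episode above 0.03 m).
It also fails if it takes over 72 s, if anything falls off the work surface, if the arm or the gripper's body presses on something with over 40 N, if the wrist force passes 120 N, or if a joint passes its speed limit or range.

## Robot

A 6-joint arm with a two-finger parallel gripper is mounted at the origin on a cart in front of the work surface, level with it; the furniture and walls round the work are solid. World frame = base frame: x ahead of the robot, y to its left, z up, the work surface at z = 0. Lengths are in mm, angles in rad, forces in N, time in s.
With the tool pointing down it reaches from about 300 to 775 mm from the base axis. Payload 14.6 kg.
Tool frame: the origin (TCP) lies at the very end of the fingers, on their centre line; the grasp point (between the pads) lies 19 mm behind it; z points along the fingers, y is the line along which they close (so a half turn about z gives the same grasp; the last joint's range is limited). The gripper opens to 94 mm and grips with 3 to 60 N. Pads are 16 mm wide; open, the fingers measure 119 mm over their backs; the gripper's body (75 mm by 177 mm) begins 78 mm behind the grasp point.
Start: joints at [1.184, 0.3, 1.521, -0, 1.321, -0.067], TCP at [172.904, 522.105, 205.446] pointing down, gripper open.
Joint ranges: [-3.03, 3.03], [-0.79, 2.21], [0.23, 2.52], [-1.04, 4.18], [0, 3.07], [-2.55, 2.55]. Speed limits (rad/s): [2.22, 2.22, 2.57, 3.14, 3.14, 3.14].

## Interface

Orientations are given as [roll, pitch, yaw] about the fixed x, y, z axes, in that order (R = Rz(yaw) Ry(pitch) Rx(roll)).
In Python, from cell import manip, camera, get_calibration gives the robot as it stands. The module is installed in compiled form; this text tells all that it offers.
- The arm moves only by the tool jog_arm, never from a script. Its argument "plan" is one flat list of numbers, 6 for each row, row after row: the shift along the world's x, y, z in m, then the turn, a rotation vector about the world's x, y, z in degrees. A call has 1 to 20 rows; each row is the pose to reach, as a shift and turn from the pose commanded when the call began; what a row does not reach only later rows make up. A row lasts 1/10 s, in which the tool goes at most 50 mm and 8.59 degrees, less where a joint would pass 70% of its speed; a pose out of reach is approached as far as the arm can. A call with a gripper value outside its range is refused whole. "claw" is the finger opening in m, from 0 to 0.094, set as the call begins (left out, the last holds). The fingers move at their own pace and stop on an object; "force" is the grip in N (left out, the last holds). Time passes only in rows, so rows that repeat a pose let the fingers close. It gives the time, the measured TCP pose, the force, the opening and the grip force at its end, in the units of the state.
- manip.read_state(): the state, without advancing time (a new reading comes with each control period).
- camera(name): name is "scene" or "side" or "wrist"; returns (picture, depth): 420x560x3 uint8, red, green, blue; 420x560 float32, mm along the optical axis (not along the pixel's ray), 0 where there is no reading.
- get_calibration(name): a dict with "fx", "fy", "cx", "cy" (pixels), "origin" and "attitude" of the camera in the world. Camera axes: x right, y down, z forward; pixel columns grow to the right and rows downward; lengths in mm; the calibration is good to about 2 mm. A picture is of the moment at which its call begins: read the wrist's pose just before it. get_calibration takes no time and is no camera call; for the wrist camera it gives the pose at the moment of the call.
- manip.sign_off(): hands the job in; it is judged then, once.
The state is a dict: "clock": time; "joints": joint angles; "qd": joint speeds; "effort": joint torques, N m; "eef_pos": TCP position; "eef_rot": TCP orientation; "wrist_force": force on the tool from outside, world axes, zero at the start; "moment": the same for the moment, N m; "finger_gap": finger opening in mm; "finger_force": force on a finger pad.
Only numpy, scipy, OpenCV 4.12 (cv2) and the standard library are available. Lean on these libraries where they do the work, as an engineer would, in place of code of your own. Each camera call takes 0.05 s, during which the arm holds its last target. There are 200 camera calls.

## Working session

There is one attempt and no reset: what is moved stays moved. The work goes in short steps, Python scripts to look and compute and a tool call to move; the robot and the scene stay as the last step left them, time stands still between calls to the robot, and variables do not carry over. Pictures are saved under pics/ and viewed, at most 10 in all, crops included, and the job is handed in when it is done.

Besides the shell and the picture viewer there is one more tool, called after "Request:" by a JSON object that holds its "fn" and its "kwargs". jog_arm: Moves the arm, as the interface text tells. Its arguments: {"type":"object","properties":{"plan":{"type":"array"},"claw":{"type":"number"},"force":{"type":"number"}},"required":["plan"]}

```bash
mkdir -p pics
cat > h.py <<'E'
import numpy as np,cv2
from scipy.spatial.transform import Rotation as R
from cell import manip,camera,get_calibration
def Rc(c):
    a=np.array(c["attitude"],float)
    return a if a.shape==(3,3) else R.from_euler('xyz',a).as_matrix()
def cast(c,u,v,z):
    d=Rc(c)@np.array([(u-c["cx"])/c["fx"],(v-c["cy"])/c["fy"],1.]);o=np.array(c["origin"],float)
    return o+d*(z-o[2])/d[2]
def pts(c,D):
    v,u=np.indices(D.shape);P=np.stack([(u-c["cx"])/c["fx"]*D,(v-c["cy"])/c["fy"]*D,D],-1)
    return P@Rc(c).T+np.array(c["origin"],float)
def save(n,im): cv2.imwrite(f"pics/{n}.png",im[...,::-1])
E
python3 - <<'E'
from h import *
print(manip.read_state())
for n in("scene","side"):
    c=get_calibration(n);print(n,c);im,D=camera(n);save(n,im);np.save(n+"D.npy",D)
E
```

```text
{'clock': 0.0, 'joints': array([ 1.18439687e+00,  3.00497814e-01,  1.52160178e+00, -1.77206224e-05,
        1.32071884e+00, -6.66136383e-02]), 'qd': array([ 8.72641333e-04, -7.84982478e-04,  1.50418748e-05,  2.48290757e-04,
        1.10276309e-04, -7.35654820e-05]), 'effort': array([ 1.37691859e-03, -5.31815851e+01, -3.52737737e+01,  7.08990684e-02,
        2.44575430e-02, -1.11275856e-04]), 'eef_pos': array([172.80922043, 521.85397561, 204.86293106]), 'eef_rot': array([-3.14036846e+00, -6.44668955e-05,  2.82181120e+00]), 'wrist_force': array([-0.201677  ,  0.59933923, -0.15072956]), 'moment': array([0.015298  , 0.04682507, 0.01525194]), 'finger_force': 0.0, 'finger_gap': 94.0064379786448}
scene {'fx': 445.1169116483609, 'fy': 445.1169116483609, 'cx': 268.36254750805887, 'cy': 204.5200743853235, 'origin': array([-419.27188209, -950.89103848,  603.04275232]), 'attitude': array([-1.9920567 ,  0.02697508, -0.99064069])}
side {'fx': 438.61037110963736, 'fy': 438.61037110963736, 'cx': 283.30319417122365, 'cy': 205.023677514725, 'origin': array([  215.7737972 , -1200.85699032,   658.33816193]), 'attitude': array([-2.11717261,  0.02573755, -0.36884838])}
```

View pics/scene.png

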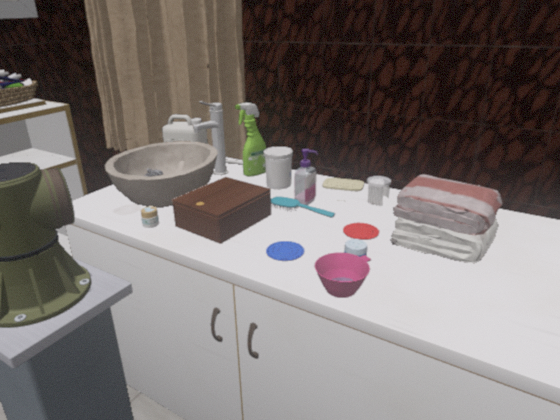

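View pics/side.png

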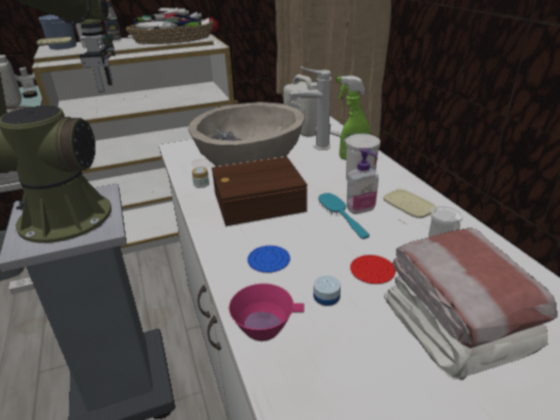

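The scene view shows the closed box at about (223,207), the brass dot at (200,204), the blue mat at (285,251), the wax pot at (150,217), the brush behind the box and the bowl at (342,275). The side view agrees: box (258,190), dot (225,180), mat (269,259).

```bash
cat > m.py <<'E'
from h import *
boxes={"scene":((170,175,275,240),(265,238,308,264)),"side":((208,155,310,222),(243,243,295,274))}
for n in boxes:
    c=get_calibration(n);im=cv2.imread(f"pics/{n}.png");D=np.load(n+"D.npy");P=pts(c,D)
    x0,y0,x1,y1=boxes[n][0];m=np.zeros(D.shape,bool);m[y0:y1,x0:x1]=1
    # lid top: points near z=93
    t=m&(abs(P[...,2]-93)<6)&(im.max(2)<140)
    n_,L,st,_=cv2.connectedComponentsWithStats(t.astype(np.uint8));k=1+st[1:,4].argmax()
    v,u=np.where(L==k);Q=np.array([cast(c,a,b,93)[:2] for a,b in zip(u,v)],np.float32)
    print(n,"lid",len(Q),cv2.minAreaRect(Q),np.median(P[L==k][:,2]))
    q=P[L==k];print(cv2.minAreaRect(q[:,:2].astype(np.float32)))
    hsv=cv2.cvtColor(im,cv2.COLOR_BGR2HSV)
    b=m&(hsv[...,2]>120)&(hsv[...,1]>90)&(hsv[...,0]>10)&(hsv[...,0]<35)&(abs(P[...,2]-93)<10)
    v,u=np.where(b);print("dot",len(u),u.mean(),v.mean(),cast(c,u.mean(),v.mean(),93))
    x0,y0,x1,y1=boxes[n][1];m[:]=0;m[y0:y1,x0:x1]=1
    b=(m&(hsv[...,0]>100)&(hsv[...,0]<130)&(hsv[...,1]>150)).astype(np.uint8)
    ct=max(cv2.findContours(b,0,1)[0],key=cv2.contourArea)
    Q=np.array([cast(c,a[0][0],a[0][1],4)[:2] for a in ct],np.float32);print("mat",cv2.minEnclosingCircle(Q),cv2.fitEllipse(Q),np.median(P[b>0][:,2]))
    # others
    h,s,v_=cv2.split(hsv)
    for nm,mm in {"brush":(h>82)&(h<98)&(s>120),"bowl":(h>155)&(h<175)&(s>130)}.items():
        mm=mm&(P[...,2]<90)&(P[...,2]>3)&(D>0);q=P[mm];print(nm,len(q),np.percentile(q,[2,98],0).round())
E
python3 m.py
```

```text
scene lid 1957 ((517.1365966796875, -153.55557250976562), (198.012939453125, 235.73159790039062), 85.6612319946289) 92.23760760184012
((523.9031982421875, -148.9956512451172), (193.60369873046875, 236.95118713378906), 85.99995422363281)
dot 35 199.74285714285713 203.2 [ 435.82564176 -140.01144408   93.        ]Traceback (most recent call last):
  File "m.py", line 17, in <module>
    ct=max(cv2.findContours(b,0,1)[0],key=cv2.contourArea)
ValueError: max() iterable argument is empty
```

```bash
sed -i 's/^    b=(m&(hsv\[...,0\]>100.*/    b=(m\&(hsv[...,0]>95)\&(hsv[...,0]<140)\&(hsv[...,1]>120)).astype(np.uint8);print(hsv[251,285],hsv[259,269],b.sum())/' m.py; python3 m.py
```

```text
scene lid 1957 ((517.1365966796875, -153.55557250976562), (198.012939453125, 235.73159790039062), 85.6612319946289) 92.23760760184012
((523.9031982421875, -148.9956512451172), (193.60369873046875, 236.95118713378906), 85.99995422363281)
dot 35 199.74285714285713 203.2 [ 435.82564176 -140.01144408   93.        ]
[112 134 203] [160   4 217] 506
mat ((462.0785217285156, -405.7362365722656), 47.706085205078125) ((462.0670166015625, -405.8702392578125), (90.79154205322266, 93.07337188720703), 33.636600494384766) 3.1626661725536565Traceback (most recent call last):
  File "m.py", line 22, in <module>
    mm=mm&(P[...,2]<90)&(P[...,2]>3)&(D>0);q=P[mm];print(nm,len(q),np.percentile(q,[2,98],0).round())
                                                                   ~~~~~~~~~~~~~^^^^^^^^^^^^
    return _quantile_unchecked(
        a, q, axis, out, overwrite_input, method, keepdims, weights)
    return _ureduce(a,
                    func=_quantile_ureduce_func,
    ...<5 lines>...
                    overwrite_input=overwrite_input,
                    method=method)
    r = func(a, **kwargs)
    result = _quantile(arr,
                       quantiles=q,
    ...<2 lines>...
                       out=out,
                       weights=wgt)
    slices_having_nans = np.isnan(arr[-1, ...])
                                  ~~~^^^^^^^^^
IndexError: index -1 is out of bounds for axis 0 with size 0
```

```bash
sed -i 's/hsv\[...,1\]>120)).astype/hsv[...,1]>60)).astype/; s/&(s>120),"bowl"/\&(s>60),"bowl"/; s/(s>130)}/(s>80)}/; s/;q=P\[mm\];print(nm/;q=P[mm];len(q) and print(nm/' m.py; python3 m.py
```

```text
scene lid 1957 ((517.1365966796875, -153.55557250976562), (198.012939453125, 235.73159790039062), 85.6612319946289) 92.23760760184012
((523.9031982421875, -148.9956512451172), (193.60369873046875, 236.95118713378906), 85.99995422363281)
dot 35 199.74285714285713 203.2 [ 435.82564176 -140.01144408   93.        ]
[112 134 203] [160   4 217] 584
mat ((463.0507507324219, -405.635986328125), 51.247772216796875) ((462.93524169921875, -405.52984619140625), (98.75230407714844, 99.4818344116211), 66.00904083251953) 3.213697410728571
brush 332 [[ 677. -421.   10.]
 [ 726. -220.   28.]]
bowl 1524 [[ 324. -663.   11.]
 [1198. -318.   64.]]
side lid 2745 ((526.5228881835938, -155.9752197265625), (202.07928466796875, 232.36000061035156), 84.96005249023438) 93.623948519029
((527.50390625, -152.12921142578125), (194.65823364257812, 233.02537536621094), 85.28527069091797)
dot 21 224.71428571428572 179.33333333333334 [ 438.04738193 -135.79160803   93.        ]
[111 175 159] [110 197 171] 934
mat ((467.1784362792969, -404.4524841308594), 52.72822952270508) ((466.9738464355469, -404.34027099609375), (101.60263061523438, 102.45547485351562), 140.82269287109375) 4.54133843378105
brush 565 [[ 680. -424.   11.]
 [ 731. -218.   29.]]
bowl 2653 [[ 331. -665.   12.]
 [ 798. -316.   64.]]
```

Run:
```python
from h import *
s=manip.read_state();c=get_calibration("wrist")
T=R.from_euler('xyz',s["eef_rot"]).as_matrix()
print("cam in tool",T.T@(np.array(c["origin"])-s["eef_pos"]),(T.T@Rc(c)).round(2))
q=s["joints"];F=lambda a,q4,q5,q6,j1:(R.from_euler('ZYZYZ',[j1,a,q4,q5,q6+np.pi/2])).as_matrix()
print(np.abs(F(q[1]+q[2],q[3],q[4],q[5],q[0])-T).max())
j1=-0.7
for up in(1,-1):
  for yaw in(30,15,0,-20,-40,-60,-90):
    t=np.radians(yaw);z=np.array([np.cos(t),np.sin(t),0]);x=np.array([0,0,up]);Tt=np.c_[x,np.cross(z,x),z]
    for dep in (20,45):
      M=R.from_matrix(R.from_euler('ZY',[j1,np.pi/2+np.radians(dep)]).as_matrix().T@Tt)
      e=M.as_euler('ZYZ');o=[]
      for q4,q5,q6 in((e[0],e[1],e[2]),(e[0]+np.pi,-e[1],e[2]+np.pi)):
        q6=(q6-np.pi/2+np.pi)%(2*np.pi)-np.pi;q4=(q4+1.04)%(2*np.pi)-1.04
        if q5>=0 and q4<4.18: o.append((round(q4,2),round(q5,2),round(q6,2),abs(q6)<2.55))
      print("xup" if up>0 else "xdown",yaw,dep,o)
```

```text
cam in tool [  76.35587773    0.79551197 -179.45919198] [[ 0.   -0.96 -0.27]
 [ 1.    0.    0.  ]
 [-0.   -0.27  0.96]]Traceback (most recent call last):
  File "<stdin>", line 6, in <module>
  File "<stdin>", line 5, in <lambda>
  File "scipy/spatial/transform/_rotation.pyx", line 1413, in scipy.spatial.transform._rotation.Rotation.from_euler
ValueError: Expected axis specification to be a non-empty string of upto 3 characters, got ZYZYZ
```

```bash
cat > k.py <<'E'
from h import *
F=lambda j1,a,q4,q5,q6:(R.from_euler('ZYZ',[j1,a,q4])*R.from_euler('YZ',[q5,q6+np.pi/2])).as_matrix()
E
python3 - <<'E'
from k import *
s=manip.read_state()
T=R.from_euler('xyz',s["eef_rot"]).as_matrix()
q=s["joints"]
print(np.abs(F(q[0],q[1]+q[2],q[3],q[4],q[5])-T).max())
j1=-0.7
for up in(1,-1):
  for yaw in(30,15,0,-20,-40,-60,-90):
    t=np.radians(yaw);z=np.array([np.cos(t),np.sin(t),0]);x=np.array([0,0,up]);Tt=np.c_[x,np.cross(z,x),z]
    for dep in (20,45):
      M=R.from_matrix(R.from_euler('ZY',[j1,np.pi/2+np.radians(dep)]).as_matrix().T@Tt)
      e=M.as_euler('ZYZ');o=[]
      for q4,q5,q6 in((e[0],e[1],e[2]),(e[0]+np.pi,-e[1],e[2]+np.pi)):
        q6=(q6-np.pi/2+np.pi)%(2*np.pi)-np.pi;q4=(q4+1.04)%(2*np.pi)-1.04
        if q5>=0 and q4<4.18: o.append((round(q4,2),round(q5,2),round(q6,2),abs(q6)<2.55))
      print("xup" if up>0 else "xdown",yaw,dep,o)
E
```

```text
2.5766064629118013e-16
xup 30 20 [(np.float64(1.69), np.float64(1.25), np.float64(-0.37), np.True_)]
xup 30 45 [(np.float64(1.82), np.float64(1.33), np.float64(-0.82), np.True_)]
xup 15 20 [(np.float64(1.8), np.float64(1.0), np.float64(-0.42), np.True_)]
xup 15 45 [(np.float64(2.03), np.float64(1.15), np.float64(-0.88), np.True_)]
xup 0 20 [(np.float64(1.96), np.float64(0.77), np.float64(-0.51), np.True_)]
xup 0 45 [(np.float64(2.27), np.float64(1.0), np.float64(-1.0), np.True_)]
xup -20 20 [(np.float64(2.32), np.float64(0.49), np.float64(-0.81), np.True_)]
xup -20 45 [(np.float64(2.66), np.float64(0.84), np.float64(-1.24), np.True_)]
xup -40 20 [(np.float64(3.14), np.float64(0.35), np.float64(-1.57), np.True_)]
xup -40 45 [(np.float64(3.14), np.float64(0.79), np.float64(-1.57), np.True_)]
xup -60 20 [(np.float64(3.96), np.float64(0.49), np.float64(-2.32), np.True_)]
xup -60 45 [(np.float64(3.61), np.float64(0.84), np.float64(-1.9), np.True_)]
xup -90 20 []
xup -90 45 [(np.float64(4.18), np.float64(1.1), np.float64(-2.22), np.True_)]
xdown 30 20 [(np.float64(1.69), np.float64(1.25), 
[... 295 characters left out ...]
, np.float64(0.77), np.float64(2.63), np.False_)]
xdown 0 45 [(np.float64(2.27), np.float64(1.0), np.float64(2.14), np.True_)]
xdown -20 20 [(np.float64(2.32), np.float64(0.49), np.float64(2.33), np.True_)]
xdown -20 45 [(np.float64(2.66), np.float64(0.84), np.float64(1.9), np.True_)]
xdown -40 20 [(np.float64(3.14), np.float64(0.35), np.float64(1.58), np.True_)]
xdown -40 45 [(np.float64(3.14), np.float64(0.79), np.float64(1.57), np.True_)]
xdown -60 20 [(np.float64(3.96), np.float64(0.49), np.float64(0.82), np.True_)]
xdown -60 45 [(np.float64(3.61), np.float64(0.84), np.float64(1.24), np.True_)]
xdown -90 20 []
xdown -90 45 [(np.float64(4.18), np.float64(1.1), np.float64(0.92), np.True_)]
```

Request:
{"fn": "jog_arm", "kwargs": {"plan": [0.013,-0.033,0,0,0,-8.3,0.026,-0.066,0,0,0,-16.6,0.04,-0.099,0,0,0,-24.9,0.053,-0.132,0,0,0,-33.2,0.066,-0.165,0,0,0,-41.5,0.08,-0.199,0,0,0,-49.8,0.093,-0.232,0,0,0,-58.1,0.106,-0.265,0,0,0,-66.4,0.119,-0.298,0,0,0,-74.7,0.133,-0.331,0,0,0,-83,0.146,-0.364,0,0,0,-91.3,0.159,-0.397,0,0,0,-99.6,0.172,-0.43,0,0,0,-107.9,0.186,-0.463,0,0,0,-116.2,0.199,-0.497,0,0,0,-124.5,0.212,-0.53,0,0,0,-132.8,0.225,-0.563,0,0,0,-141.1,0.239,-0.596,0,0,0,-149.4,0.252,-0.629,-0.015,0,0,-157.7,0.265,-0.662,-0.03,0,0,-166.3], "claw": 0, "force": 20}}

```text
clock: 2.1
eef_pos: [438.2, -141.4, 175.0]
eef_rot: [3.142, -0.0, -0.087]
wrist_force: [1.2, 0.7, 0.2]
finger_gap: 0.2
finger_force: 0.0
```

Run:
```python
from h import *
print(manip.read_state()["joints"].round(3))
c=get_calibration("wrist");im,D=camera("wrist");save("w1",im)
P=pts(c,D);t=(abs(P[...,2]-93)<5);hsv=cv2.cvtColor(im,cv2.COLOR_RGB2HSV)
n_,L,st,_=cv2.connectedComponentsWithStats(t.astype(np.uint8));k=1+st[1:,4].argmax();q=P[L==k]
print(len(q),cv2.minAreaRect(q[:,:2].astype(np.float32)),np.percentile(q,[.5,50,99.5],0).round(1))
b=(L==k)&(hsv[...,2]>120)&(hsv[...,1]>90)&(hsv[...,0]>10)&(hsv[...,0]<35);v,u=np.where(b)
print(len(u)); 
if len(u): print(np.median(u),np.median(v),cast(c,np.median(u),np.median(v),93))
```

```text
[-0.392  0.129  1.802  0.     1.21   1.266]
65488 ((497.4174499511719, -143.1089324951172), (190.7559356689453, 170.69505310058594), 85.10363006591797) [[ 412.2 -239.1   91.6]
 [ 509.2 -143.7   93.5]
 [ 585.7  -48.2   95.4]]
820
280.0 213.0 [ 438.96548381 -141.81917176   93.        ]
```

View pics/w1.png

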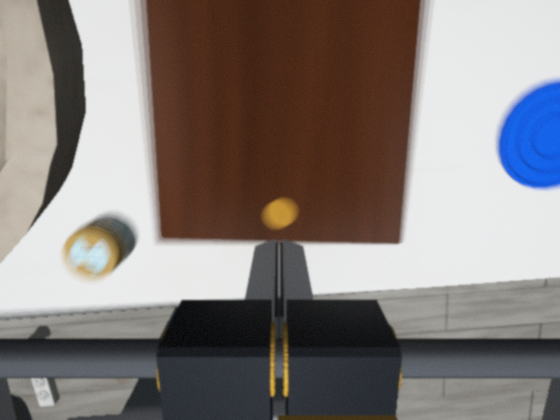

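The wrist view shows the lid square to the tool, the dot at (280,213) just ahead of the fingertips, the mat at (540,135) and the wax pot at (95,250). The dot lies at (439,-142) at lid height, within a millimetre of the TCP, and the box yaw is -4.9°.

Request:
{"fn": "jog_arm", "kwargs": {"plan": [0,0,-0.025,0,0,0,0,0,-0.05,0,0,0,0,0,-0.07,0,0,0,0,0,-0.077,0,0,0,0,0,-0.08,0,0,0,0,0,-0.082,0,0,0,0,0,-0.084,0,0,0,0,0,-0.0855,0,0,0,0,0,-0.087,0,0,0,0,0,-0.087,0,0,0]}}

```text
clock: 3.15
eef_pos: [438.1, -140.0, 88.6]
eef_rot: [3.141, -0.001, -0.081]
wrist_force: [-1.9, -0.8, 4.9]
finger_gap: 0.5
finger_force: 1.9
```

Request:
{"fn": "jog_arm", "kwargs": {"plan": [0,0,-0.001,0,0,0,0,0,-0.002,0,0,0,0,0,-0.002,0,0,0]}}

```text
clock: 3.45
eef_pos: [438.0, -139.9, 86.7]
eef_rot: [3.141, -0.0, -0.081]
wrist_force: [-3.5, 0.7, 8.6]
finger_gap: 0.6
finger_force: 4.3
```

Request:
{"fn": "jog_arm", "kwargs": {"plan": [0,0,0.004,0,0,0,0,0,0.007,0,0,0,0.0005,0,0.0125,0,0,0,0.001,0,0.0177,0,0,0,0.0016,-0.0001,0.023,0,0,0,0.0023,-0.0002,0.0283,0,0,0,0.0042,-0.0004,0.0388,0,0,0,0.0066,-0.0006,0.0493,0,0,0,0.0096,-0.0008,0.0596,0,0,0,0.013,-0.0011,0.0697,0,0,0,0.017,-0.0015,0.0797,0,0,0]}}

```text
clock: 4.55
eef_pos: [455.2, -141.4, 167.1]
eef_rot: [-3.142, -0.0, -0.081]
wrist_force: [2.5, 0.8, 1.5]
finger_gap: 0.3
finger_force: 1.1
```

```bash
cat > lid.py <<'E'
from h import *
def lid(n="side"):
    c=get_calibration(n);im,D=camera(n);P=pts(c,D).reshape(-1,3);h=im.reshape(-1,3).astype(int)
    ax=np.array([.9963,-.0854]);la=np.array([.0854,.9963]);H=np.array([644.2,-159.4])
    a=(P[:,:2]-H)@ax;l=(P[:,:2]-H)@la;z=P[:,2]
    # brown pixels on the lid, above the box walls
    k=(abs(l)<100)&(a>-240)&(a<40)&(z>97)&(z<330)&(h.sum(1)<260)&(h[:,0]>h[:,2]+12)
    th=np.arctan2(z[k]-81,-a[k]);r=np.hypot(z[k]-81,a[k]);th=th[r>120];l=l[k][r>120]
    if len(th): print(n,len(th),"lid angle pct",np.percentile(th,[10,50,90]).round(3))
    return im
if __name__=="__main__": print(manip.read_state()["wrist_force"].round(1)); lid("side"); lid("scene")
E
python3 lid.py
```

```text
[2.5 0.8 1.5]
side 1152 lid angle pct [0.392 0.424 0.451]
scene 516 lid angle pct [0.373 0.411 0.729]
```

Request:
{"fn": "jog_arm", "kwargs": {"plan": [0.0045,-0.0004,0.0097,0,0,0,0.0094,-0.0008,0.0192,0,0,0,0.0149,-0.0013,0.0284,0,0,0,0.0207,-0.0018,0.0374,0,0,0,0.027,-0.0023,0.046,0,0,0,0.0337,-0.0029,0.0544,0,0,0,0.0408,-0.0035,0.0624,0,0,0,0.0483,-0.0041,0.07,0,0,0,0.0562,-0.0048,0.0772,0,0,0,0.0645,-0.0055,0.084,0,0,0,0.073,-0.0063,0.0904,0,0,0,0.082,-0.007,0.0964,0,0,0]}}

```text
clock: 5.85
eef_pos: [537.5, -148.4, 263.0]
eef_rot: [-3.142, 0.0, -0.081]
wrist_force: [1.3, 1.0, 0.2]
finger_gap: 0.6
finger_force: 0.6
```

```bash
python3 lid.py
```

```text
[1.3 1.  0.2]
side 377 lid angle pct [0.967 0.996 1.027]
scene 794 lid angle pct [0.943 0.954 0.981]
```

Request:
{"fn": "jog_arm", "kwargs": {"plan": [0.0092,-0.0008,0.0055,0,0,0,0.0185,-0.0016,0.0105,0,0,0,0.0282,-0.0024,0.015,0,0,0,0.038,-0.0033,0.0191,0,0,0,0.0481,-0.0041,0.0227,0,0,0,0.0584,-0.005,0.0258,0,0,0,0.0687,-0.0059,0.0283,0,0,0,0.0792,-0.0068,0.0303,0,0,0,0.0897,-0.0077,0.0318,0,0,0,0.1004,-0.0086,0.0328,0,0,0,0.111,-0.0095,0.033,0,0,0,0.1215,-0.0105,0.033,0,0,0,0.13,-0.011,0.034,0,0,0,0.135,-0.0115,0.04,0,0,0,0.135,-0.0115,0.06,0,0,0]}}

```text
clock: 7.45
eef_pos: [671.5, -159.9, 319.8]
eef_rot: [-3.141, 0.006, -0.081]
wrist_force: [0.5, 0.1, 0.9]
finger_gap: 0.6
finger_force: 0.0
```

```bash
cat lid.py | head -1 >/dev/null
python3 - <<'E'
from lid import *
print(manip.read_state()["joints"].round(3))
im=lid("side");save("s2",im);lid("scene")
E
```

```text
[-0.287  0.607  0.826 -0.     1.714  1.365]
side 906 lid angle pct [1.54  1.547 1.573]
scene 1631 lid angle pct [1.524 1.542 1.559]
```

View pics/s2.png

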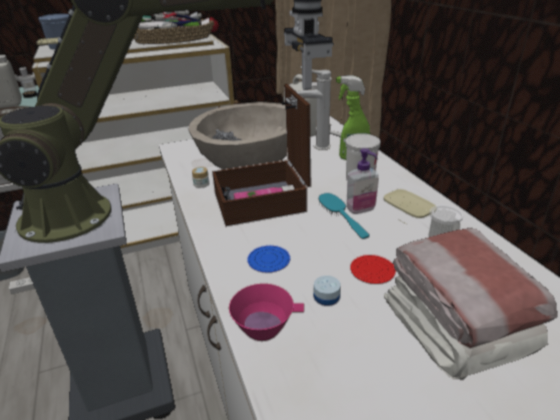

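The side view shows the lid standing upright at about (297,135), the hand just behind it, and the pink bottle in the open box at (260,193). The lid angle reads about 1.54.

Request:
{"fn": "jog_arm", "kwargs": {"plan": [0,0,0.018,0,0,0,0,0,0.032,0,0,0,-0.03,0.003,0.034,0,0,0,-0.075,0.006,0.034,0,0,0,-0.12,0.01,0.03,0,0,0,-0.16,0.013,0,0,0,0,-0.175,0.014,-0.04,0,0,0,-0.175,0.014,-0.07,0,0,0,-0.175,0.014,-0.07,0,0,0], "claw": 0.09}}

```text
clock: 8.45
eef_pos: [494.8, -145.3, 248.8]
eef_rot: [-3.14, 0.006, -0.081]
wrist_force: [-0.4, 0.8, -0.1]
finger_gap: 68.9
finger_force: 0.0
```

Run:
```python
from h import *
s=manip.read_state();print(s["eef_pos"],s["joints"].round(3))
c=get_calibration("wrist");im,D=camera("wrist");save("w2",im)
P=pts(c,D);h,S,V=cv2.split(cv2.cvtColor(im,cv2.COLOR_RGB2HSV))
ax=np.array([.9963,-.0854]);la=np.array([.0854,.9963]);B=np.array([529.1,-149.5])
a=(P[...,:2]-B)@ax;l=(P[...,:2]-B)@la
k=(abs(a)<106)&(abs(l)<86)&(P[...,2]>20)&(P[...,2]<70)&(((h>150)&(S>60))|(V>140))
n_,L,st,_=cv2.connectedComponentsWithStats(k.astype(np.uint8))
for i in range(1,n_):
    if st[i,4]>300:
        q=np.c_[a[L==i],l[L==i],P[...,2][L==i]];print(st[i],cv2.minAreaRect(q[:,:2].astype(np.float32)),np.percentile(q,[1,50,99],0).round(1))
```

```text
[ 494.78509006 -145.33831403  248.79159046] [-0.357  0.196  1.549 -0.     1.403  1.295]
[ 260   44   58  168 7049] ((14.600440979003906, -8.865001678466797), (58.96773910522461, 171.64971923828125), 87.39247131347656) [[-68.5 -35.6  32.7]
 [ 15.7  -8.   42.9]
 [ 97.8  20.7  47.9]]
```

View pics/w2.png

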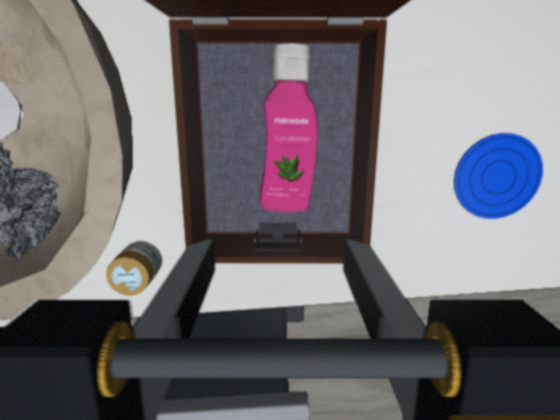

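The wrist view shows the bottle lying with its base at (287,210) and cap at (291,60), the latch at (278,235), and the mat at (498,176). It measures 59 x 172 mm with its top at 44 to 48 mm, which fits the given size.

Request:
{"fn": "jog_arm", "kwargs": {"plan": [0.016,-0.006,-0.02,0,0,-1.5,0.0325,-0.012,-0.045,0,0,-2.9,0.0325,-0.012,-0.08,0,0,-2.9,0.0325,-0.012,-0.115,0,0,-2.9,0.0325,-0.012,-0.15,0,0,-2.9,0.0325,-0.012,-0.175,0,0,-2.9,0.0325,-0.012,-0.19,0,0,-2.9,0.0325,-0.012,-0.205,0,0,-2.9,0.0325,-0.012,-0.217,0,0,-2.9,0.0325,-0.012,-0.226,0,0,-2.9,0.0325,-0.012,-0.233,0,0,-2.9,0.0325,-0.012,-0.233,0,0,-2.9], "claw": 0.085}}

```text
clock: 9.7
eef_pos: [529.3, -157.9, 19.1]
eef_rot: [-3.141, 0.001, -0.131]
wrist_force: [-0.4, 0.2, 0.3]
finger_gap: 85.1
finger_force: 0.0
```

Request:
{"fn": "jog_arm", "kwargs": {"plan": [-0.002,0,-0.003,0,0,0,-0.002,0,-0.003,0,0,0,-0.002,0,-0.003,0,0,0,-0.002,0,-0.003,0,0,0,-0.002,0,-0.003,0,0,0,-0.002,0,-0.003,0,0,0,-0.002,0,-0.003,0,0,0,-0.002,0,-0.003,0,0,0], "claw": 0.03, "force": 25}}

```text
clock: 10.5
eef_pos: [527.6, -157.9, 16.8]
eef_rot: [3.141, -0.001, -0.131]
wrist_force: [0.2, 0.0, 5.6]
finger_gap: 54.6
finger_force: 25.0
```

Request:
{"fn": "jog_arm", "kwargs": {"plan": [0,0,0.01,0,0,0,0,0,0.03,0,0,0,0,0,0.055,0,0,0,-0.002,0,0.08,0,0,0,-0.005,0,0.105,0,0,0,-0.02,0,0.13,0,0,0,-0.04,0,0.155,0,0,0,-0.06,0,0.18,0,0,0,-0.07,0,0.205,0,0,0,-0.08,0,0.225,-0.7,-5,0,-0.08,0,0.235,-1.3,-10,0,-0.08,0,0.235,-2,-15,0,-0.08,0,0.235,-2.6,-20,0]}}

```text
clock: 11.8
eef_pos: [447.1, -157.8, 252.3]
eef_rot: [-3.141, -0.356, -0.131]
wrist_force: [0.9, -0.6, -1.3]
finger_gap: 54.6
finger_force: 25.0
```

Run:
```python
from h import *
s=manip.read_state();print(s["joints"].round(4).tolist(),s["eef_pos"].round(1).tolist(),s["eef_rot"].round(4).tolist(),s["finger_gap"],s["wrist_force"].round(1))
```

```text
[-0.4862, -0.1122, 1.9011, 0.1427, 1.0217, 1.1615] [447.1, -157.8, 252.3] [-3.1415, -0.3561, -0.1312] 54.64041365917876 [ 0.9 -0.6 -1.3]
```

```bash
cat > ik.py <<'E'
from k import *
from scipy.optimize import least_squares
s=manip.read_state()
Q=[[1.18440,.30050,1.52160,0,1.32072,-.0666],[-.392,.129,1.802,0,1.21,1.266],[-.287,.607,.826,0,1.714,1.365],[-.357,.196,1.549,0,1.403,1.295],[-0.4862,-0.1122,1.9011,0.1427,1.0217,1.1615]]
X=[[172.81,521.85,204.86],[438.2,-141.4,175],[671.5,-159.9,319.8],[494.8,-145.3,248.8],[447.1,-157.8,252.3]]
def rows(q):
    a=q[1]+q[2];Z=R.from_euler('z',q[0]).as_matrix();s2,c2,sa,ca=np.sin(q[1]),np.cos(q[1]),np.sin(a),np.cos(a)
    M=np.array([[1,0,0,s2,sa,ca],[0,1,0,0,0,0],[0,0,1,c2,ca,-sa]])
    return np.c_[Z@M,F(q[0],a,q[3],q[4],q[5])[:,2]]
A=np.vstack([rows(q) for q in Q]);b=np.hstack(X)
p,res,rk,sv=np.linalg.lstsq(A,b,rcond=None)
def fk(q): return rows(q)@p,F(q[0],q[1]+q[2],*q[3:])
lo=np.array([-3.03,-.79,.23,-1.04,0,-2.55]);hi=np.array([3.03,2.21,2.52,4.18,3.07,2.55])
def ik(x,T,q0):
    def f(q):
        y,U=fk(q);return np.r_[(y-x)/100,R.from_matrix(U@T.T).as_rotvec()]
    o=least_squares(f,np.clip(q0,lo+.01,hi-.01),bounds=(lo,hi));return o.x,o.cost
def pose(yaw,tilt):  # tilt 0 tool down, 90 horizontal; tool x up
    return R.from_euler('ZY',[np.radians(yaw),-np.radians(tilt)]).as_matrix()@np.diag([1,-1,-1.])
E
python3 - <<'E'
from ik import *
print("p a1 off d1 L2 L3 a3 d6",p.round(1),(A@p-b).round(1).tolist(),sv.round(2))
for yaw in(30,15,0,-10,-20,-30,-40):
  for z in(74,180):
    t=np.radians(yaw);x=np.array([465+10*np.cos(t),-405+10*np.sin(t),z])
    q,c=ik(x,pose(yaw,90),np.array([-.8,.6,1.6,2.1,1,-.6]));print(yaw,z,q.round(2),"%.1e"%c,"wrist",(x-p[6]*fk(q)[1][:,2]).round())
D=np.load("sideD.npy");P=pts(get_calibration("side"),D);im=cv2.imread("pics/side.png");h,S,V=cv2.split(cv2.cvtColor(im,cv2.COLOR_BGR2HSV))
m=(h>150)&(h<178)&(S>80);m[:280]=0;m[345:]=0;m[:,:220]=0;m[:,310:]=0;q=P[m&(P[...,2]>5)];print("bowl",np.percentile(q,[1,99],0).round())
E
```

```text
p a1 off d1 L2 L3 a3 d6 [-3.000e-01  3.670e+01  2.210e+02  4.245e+02  4.476e+02  4.060e+01
  2.710e+02] [-0.1, -0.0, -0.1, 0.0, -0.1, 0.1, -0.0, -0.1, 0.1, 0.0, -0.1, -0.1, 0.0, 0.2, -0.0] [4.4  3.18 2.24 0.6  0.29 0.19 0.1 ]
30 74 [-1.21  0.98  1.53  1.44  1.67 -0.94] 2.1e-29 wrist [ 239. -536.   74.]
30 180 [-1.21  0.77  1.58  1.45  1.69 -0.79] 2.4e-26 wrist [ 239. -536.  180.]
15 74 [-1.22  0.9   1.73  1.65  1.53 -1.06] 9.2e-20 wrist [ 213. -473.   74.]
15 180 [-1.22  0.68  1.78  1.64  1.51 -0.89] 2.2e-26 wrist [ 213. -473.  180.]
0 74 [-1.19  0.84  1.9   1.93  1.43 -1.2 ] 1.9e-31 wrist [ 204. -405.   74.]
0 180 [-1.19  0.59  1.96  1.9   1.36 -1.01] 5.7e-29 wrist [ 204. -405.  180.]
-10 74 [-1.13  0.82  2.    2.16  1.39 -1.3 ] 1.1e-30 wrist [ 208. -360.   74.]
-10 180 [-1.13  0.54  2.06  2.11  1.27 -1.11] 1.6e-22 wrist [ 208. -360.  180.]
-20 74 [-1.06  0.8   2.07  2.41  1.37 -1.4 ] 4.3e-22 wrist [ 220. -316.   74.]
-20 180 [-1.06  0.5   2.14  2.37  1.2  -1.23] 1.9e-29 wrist [ 220. -316.  180.]
-30 74 [-0.96  0.79  2.12  2.7   1.37 -1.48] 1.4e-30 wrist [ 239. -274.   74.]
-30 180 [-0.96  0.48  2.19  2.66  1.15 -1.36] 1.0e-20 wrist [ 239. -274.  180.]
-40 74 [-0.83  0.79  2.14  3.    1.36 -1.54] 6.0e-26 wrist [ 265. -237.   74.]
-40 180 [-0.83  0.47  2.21  2.99  1.12 -1.5 ] 4.5e-28 wrist [ 265. -237.  180.]
bowl [[ 327. -667.   11.]
 [ 452. -548.   65.]]
```

Run:
```python
from ik import *
yaw=-7.5;t=np.radians(yaw);x0=s["eef_pos"];x1=np.array([465+10*np.cos(t),-405+10*np.sin(t),200]);q=s["joints"]
print(x1-x0)
for i in range(1,15):
    f=i/14;n,c=ik(x0+(x1-x0)*f,pose(yaw,20.4+f*69.6),q);print(i,n.round(2),"%.0e"%c,"speed",(abs(n-q)/.1/np.array([2.22,2.22,2.57,3.14,3.14,3.14])).max().round(2));q=n
T=R.from_euler('xyz',s["eef_rot"]).as_matrix();print("turn",np.degrees(R.from_matrix(pose(yaw,90)@T.T).as_rotvec()).round(2))
```

```text
[  27.81075989 -248.52527928  -52.32458974]
1 [-0.55 -0.13  1.95  0.22  0.93  1.06] 1e-18 speed 0.33
2 [-0.61 -0.14  1.99  0.32  0.84  0.93] 3e-31 speed 0.4
3 [-0.67 -0.14  2.03  0.45  0.76  0.78] 2e-30 speed 0.49
4 [-0.74 -0.13  2.07  0.61  0.69  0.59] 1e-29 speed 0.6
5 [-0.8  -0.11  2.1   0.81  0.65  0.37] 1e-29 speed 0.71
6 [-0.86 -0.08  2.13  1.03  0.64  0.12] 8e-31 speed 0.78
7 [-0.92 -0.04  2.15  1.25  0.66 -0.12] 1e-19 speed 0.78
8 [-0.97  0.02  2.16  1.45  0.71 -0.35] 1e-30 speed 0.71
9 [-1.01  0.08  2.16  1.62  0.78 -0.54] 1e-30 speed 0.61
10 [-1.05  0.16  2.16  1.75  0.87 -0.69] 9e-30 speed 0.5
11 [-1.09  0.24  2.14  1.85  0.96 -0.82] 4e-31 speed 0.39
12 [-1.11  0.33  2.12  1.93  1.07 -0.91] 9e-20 speed 0.39
13 [-1.13  0.41  2.08  1.99  1.17 -0.99] 9e-22 speed 0.4
14 [-1.15  0.5   2.04  2.04  1.27 -1.05] 7e-23 speed 0.4
turn [-9.1e+00 -6.9e+01  1.0e-02]
```

Request:
{"fn": "jog_arm", "kwargs": {"plan": [0.0015,-0.0138,-0.0029,-0.51,-3.83,0,0.003,-0.0276,-0.0058,-1.01,-7.67,0,0.0046,-0.0414,-0.0087,-1.52,-11.5,0,0.0062,-0.0552,-0.0116,-2.02,-15.33,0,0.0077,-0.069,-0.0145,-2.53,-19.17,0,0.0093,-0.0828,-0.0174,-3.03,-23,0,0.0108,-0.0966,-0.0203,-3.54,-26.83,0,0.0124,-0.1104,-0.0232,-4.04,-30.67,0,0.0139,-0.1242,-0.0261,-4.55,-34.5,0,0.0154,-0.138,-0.029,-5.06,-38.33,0,0.017,-0.1519,-0.032,-5.56,-42.17,0,0.0185,-0.1657,-0.0349,-6.07,-46,0,0.0201,-0.1795,-0.0378,-6.57,-49.83,0,0.0216,-0.1933,-0.0407,-7.08,-53.67,0,0.0232,-0.2071,-0.0436,-7.58,-57.5,0,0.0247,-0.2209,-0.0465,-8.09,-61.33,0,0.0263,-0.2347,-0.0494,-8.6,-65.17,0,0.0278,-0.2485,-0.0523,-9.1,-69,0,0.0278,-0.2485,-0.0523,-9.1,-69,0]}}

```text
clock: 13.7
eef_pos: [475.0, -407.2, 197.6]
eef_rot: [-2.639, -1.566, -0.634]
wrist_force: [0.3, 0.5, -2.8]
finger_gap: 54.5
finger_force: 25.0
```

Run:
```python
from h import *
from scipy.optimize import minimize
s=manip.read_state();T=R.from_euler('xyz',s["eef_rot"]).as_matrix();print(s["eef_pos"].round(1),T.round(3).tolist(),s["joints"].round(2),s["finger_gap"])
E_={}
for n in("side","scene"):
    c=get_calibration(n);im,D=camera(n);save(n+"3",im);P=pts(c,D);h,S,V=cv2.split(cv2.cvtColor(im,cv2.COLOR_RGB2HSV))
    k=(np.linalg.norm(P[...,:2]-[465,-405],axis=-1)<70)&(P[...,2]>60)&(h>150)&(S>70)
    n_,L,st,_=cv2.connectedComponentsWithStats(k.astype(np.uint8));i=1+st[1:,4].argmax();q=P[L==i]
    print(n,st[i],np.percentile(q,[1,50,99],0).round(1))
    v,u=np.where(L==i);lo=v>=np.percentile(v,90)
    # axis lean in the picture: centre column per row
    vs=np.unique(v);cu=np.array([(u[v==r].min()+u[v==r].max())/2 for r in vs]);print("rows",vs[0],vs[-1],"mid col fit",np.polyfit(vs,cu,1).round(3))
    for r in (vs[len(vs)//3],vs[-3]):print(r,u[v==r].min(),u[v==r].max())
```

```text
[ 475.  -407.2  197.6] [[0.004, -0.131, 0.991], [-0.003, -0.991, -0.131], [1.0, -0.002, -0.004]] [-1.15  0.51  2.04  2.04  1.27 -1.04] 54.53923622087543
side [254 161  19  30 449] [[ 446.9 -439.1  199.1]
 [ 457.5 -426.6  235.8]
 [ 477.7 -379.4  265.3]]
rows 161 190 mid col fit [-5.50000e-02  2.72966e+02]
171 255 270
188 256 272
scene [274 159  21  29 471] [[ 444.2 -435.7  191.1]
 [ 450.4 -413.2  229.5]
 [ 468.4 -380.7  261.3]]
rows 159 187 mid col fit [-1.32000e-01  3.05968e+02]
168 274 293
185 276 284
```

View pics/side3.png

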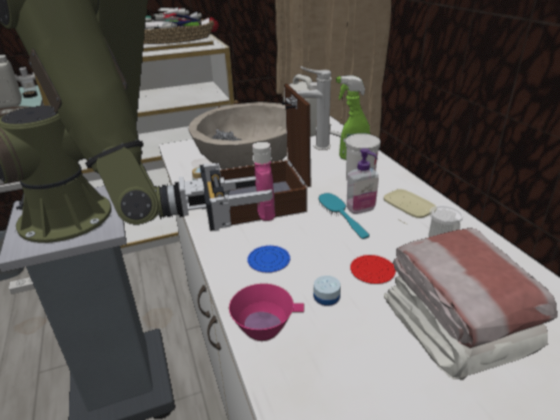

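The side view shows the bottle upright in the hand, cap at (262,152) and base at (266,219), in line above the mat at (269,259). The lid is still open.

Request:
{"fn": "jog_arm", "kwargs": {"plan": [0,0.001,-0.015,0,0,0,0,0.001,-0.03,0,0,0,0,0.001,-0.045,0,0,0,0,0.001,-0.06,0,0,0,0,0.001,-0.075,0,0,0,0,0.001,-0.09,0,0,0,0,0.001,-0.1,0,0,0,0,0.001,-0.107,0,0,0,0,0.001,-0.107,0,0,0]}}

```text
clock: 14.7
eef_pos: [475.3, -405.2, 92.1]
eef_rot: [-3.041, -1.566, -0.231]
wrist_force: [0.2, -0.3, -0.9]
finger_gap: 54.7
finger_force: 25.0
```

Run:
```python
from h import *
s=manip.read_state();print(s["eef_pos"].round(1))
ims=[]
for n in("side","scene"):
    c=get_calibration(n);im,D=camera(n);P=pts(c,D);h,S,V=cv2.split(cv2.cvtColor(im,cv2.COLOR_RGB2HSV))
    k=(np.linalg.norm(P[...,:2]-[465,-405],axis=-1)<60)&(P[...,2]>8)&(h>150)&(S>70)
    n_,L,st,_=cv2.connectedComponentsWithStats(k.astype(np.uint8));i=1+st[1:,4].argmax();q=P[L==i]
    v,u=np.where(L==i);print(n,st[i],"z",np.percentile(q[:,2],[0,1,99]).round(1))
    for r in range(v.max()-12,v.max()+1,2):
        w=u[v==r];m=P[r,w];print(r,w.min(),w.max(),m.min(0).round(),m.max(0).round())
    cc=(int(u.mean()),int(v.mean()));ims.append(cv2.resize(im[cc[1]-60:cc[1]+60,cc[0]-65:cc[0]+65],(390,360),interpolation=cv2.INTER_CUBIC))
save("z4",np.hstack(ims))
```

```text
[ 475.3 -405.2   92.1]
side [257 204  17  28 368] z [ 86.9  94.7 159.6]
219 258 272 [ 448. -432.  118.] [ 474. -400.  134.]
221 257 272 [ 447. -435.   98.] [ 472. -379.  131.]
223 257 273 [ 447. -435.   92.] [ 474. -378.  125.]
225 259 273 [ 448. -437.  107.] [ 474. -409.  121.]
227 259 273 [ 447. -436.  101.] [ 474. -407.  115.]
229 260 273 [ 447. -436.  101.] [ 473. -417.  111.]
231 260 263 [ 447. -428.   95.] [ 451. -416.  102.]
scene [274 200  20  27 416] z [ 74.8  81.5 155.3]
214 276 293 [ 446. -432.  111.] [ 463. -388.  122.]
216 275 293 [ 443. -434.  101.] [ 460. -381.  115.]
218 275 293 [ 444. -433.   92.] [ 464. -377.  111.]
220 275 291 [ 443. -431.   85.] [ 465. -375.  105.]
222 276 288 [ 445. -425.   89.] [ 450. -388.   99.]
224 277 284 [ 446. -413.   83.] [ 452. -390.   91.]
226 276 280 [ 447. -401.   75.] [ 454. -385.   81.]
```

View pics/z4.png

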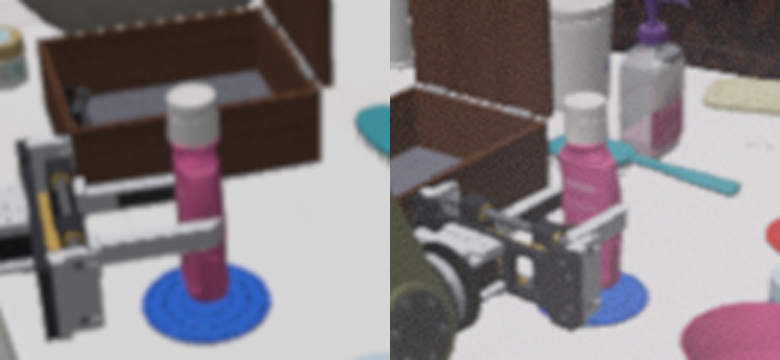

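The crop shows the bottle vertical just above the mat, its base centred over the blue rings in both views.

Request:
{"fn": "jog_arm", "kwargs": {"plan": [0,0,-0.005,0,0,0,0,0,-0.01,0,0,0,0,0,-0.013,0,0,0,0,0,-0.015,0,0,0,0,0,-0.016,0,0,0,0,0,-0.017,0,0,0,0,0,-0.017,0,0,0]}}

```text
clock: 15.5
eef_pos: [475.4, -405.7, 76.6]
eef_rot: [2.388, -1.57, 0.624]
wrist_force: [-1.5, 0.7, 7.1]
finger_gap: 54.5
finger_force: 25.0
```

Request:
{"fn": "jog_arm", "kwargs": {"plan": [0,0,0.001,0,0,0,0,0,0.001,0,0,0,0,0,0.001,0,0,0,0,0,0.001,0,0,0,0,0,0.001,0,0,0,0,0,0.001,0,0,0,0,0,0.001,0,0,0], "claw": 0.08}}

```text
clock: 16.2
eef_pos: [475.2, -405.4, 76.2]
eef_rot: [-3.085, -1.567, -0.187]
wrist_force: [0.3, 0.5, -0.8]
finger_gap: 80.3
finger_force: 0.0
```

Run:
```python
from h import *
s=manip.read_state();print(s["eef_pos"].round(1),s["finger_gap"],s["wrist_force"].round(1))
im,D=camera("side");save("s5",cv2.resize(im[150:290,190:350],(640,560)))
```

```text
[ 475.2 -405.4   76.2] 80.28641927498029 [ 0.3  0.5 -0.8]
```

View pics/s5.png

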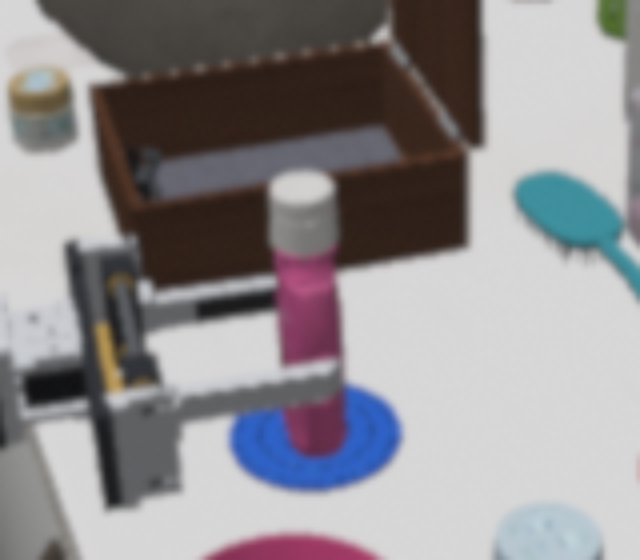

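The bottle stands alone on the mat, base at (315,440) in the crop and within the blue disc, with the fingers open and clear of it.

Request:
{"fn": "jog_arm", "kwargs": {"plan": [-0.005,0.0007,0,0,0,0,-0.012,0.0016,0,0,0,0,-0.02,0.0026,0,0,0,0,-0.03,0.0039,0,0,0,0,-0.04,0.0052,0,0,0,0,-0.05,0.0065,0,0,0,0,-0.06,0.0078,0,0,0,0,-0.06,0.0078,0.005,0,0,0,-0.06,0.0078,0.005,0,0,0,-0.06,0.0078,0.005,0,0,0]}}

```text
clock: 17.25
eef_pos: [415.4, -397.7, 81.5]
eef_rot: [3.027, -1.567, -0.016]
wrist_force: [0.9, -0.5, 0.6]
finger_gap: 79.8
finger_force: 0.0
```

Run:
```python
from lid import *
s=manip.read_state();print(s["eef_pos"].round(1),s["wrist_force"].round(1),abs(s["qd"]).max())
im=lid("side");lid("scene")
c=get_calibration("side");im,D=camera("side");P=pts(c,D);h,S,V=cv2.split(cv2.cvtColor(im,cv2.COLOR_RGB2HSV))
k=(np.linalg.norm(P[...,:2]-[465,-405],axis=-1)<60)&(P[...,2]>8)&(P[...,2]<140)&(h>150)&(S>70);q=P[k]
for z in(15,50,90,115):
    w=q[abs(q[:,2]-z)<8];print(z,len(w),np.percentile(w,[2,98],0).round(1).tolist())
```

```text
[ 415.4 -397.7   81.5] [ 0.9 -0.5  0.6] 0.006400557356304614
side 912 lid angle pct [1.54  1.547 1.573]
scene 1630 lid angle pct [1.525 1.542 1.559]
15 45 [[449.0, -434.6, 13.0], [475.2, -411.2, 22.8]]
50 64 [[448.1, -439.2, 42.3], [472.8, -419.5, 57.0]]
90 86 [[447.9, -439.1, 82.2], [474.6, -411.9, 97.6]]
115 100 [[449.3, -437.6, 107.9], [474.1, -398.0, 122.8]]
```

The bottle is upright at about (465,-407), 2 to 3 mm from the mat's centre. The lid is open at about 1.54 and the hand is clear.

```bash
python3 -c "
from cell import manip
print(manip.sign_off())"
```

```text
the job is handed in; nothing more can be done
None
```

The job is handed in at about 17 s of the 72 s allowed: the lid was eased open and stands at about 1.54 rad, and the bottle stands upright on the blue mat, about 3 mm from its centre by my measurement; sign-off returned no verdict.

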